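# Key the vial carousel onto its turntable shaft

## Task

Put the vial carousel on the shaft of the round turntable drive, with its red pointer at the black mark on the drive, so that the tab inside its hub rests on the shaft's shoulder. Then, pressing lightly, turn it counter-clockwise (seen from above) until the tab drops into the keyway and the carousel sits fully home and level on the drive, and let go. Never force it, and leave the other things on the bench where they are.

Things in the scene. Friction and masses are not known exactly. Their poses are not given: they have to be found in the camera images.
- carousel: Loose vial carousel, about 200 g, on the bench: white disc 110 mm across (24 to 32 mm above the underside) on a grey round hub 45 mm across, blue grip bar on top, 72 mm high in all. The hub is open below: bore 35 mm in diameter, 30 mm deep. Origin: centre of the underside; z up; x points along the red pointer on the disc.
- grip (a point): Centre of the carousel's blue upright grip bar, on its axis 58 mm above its underside. The bar is 46 mm long along the carousel's x, 16 mm thick along its y, from 36 to 72 mm above the underside. Take it from above across the 16 mm.
- tab (a point): Lower face of the tab inside the carousel's bore, hidden from above, straight below the red pointer: 12.5 mm from the axis along the carousel's x, 14 mm above the underside. The tab is 7 mm wide and reaches in to 10.5 mm from the axis.
- pointer (a point): Outer end of the red pointer line on the carousel's disc, 52 mm from the carousel's axis, 32 mm above its underside.
- drive: Turntable drive: white round housing 150 mm across and 45 mm high, fixed to the bench, with an upright brass shaft in its centre. Origin: centre of its underside, on the shaft's axis; z up; x points to the black mark on the rim of its top. It is rigid, so force builds up quickly: pushes of 3 to 8 N are plenty, and more than 30 N on the shaft damages the tab.
- shoulder (a point): On the shaft's axis at the height of its shoulder, 24 mm above the drive's top (69 mm above the bench). The shaft is 32 mm in diameter up to the shoulder, whose edge is bevelled by 2 mm; a stub 17 mm across stands 5 mm above it. With the tab on the shoulder the carousel's underside is 55 mm above the bench; with the tab in the keyway it comes down to the drive's top, 45 mm.
- mark (a point): Black mark on the rim of the drive's top, 67 mm from the axis, 45 mm above the bench. The shaft's one keyway, 10 mm wide, runs down from the shoulder; its angle is not measured, and the carousel covers it: 0.4 to 1.25 rad counter-clockwise (seen from above) of this mark, different each time. Within about 0.11 rad of it the tab drops in. The shaft is braked and does not turn.
- specimen_cup: Small clear cup with green lid, 36 mm across, 42 mm high, standing between the task's things. Origin: centre of its underside. Leave alone.
- white_bottle: White bottle, 62 mm across, 130 mm high, at the far side. Origin: centre of its underside. Leave alone.
- media_jar: Glass jar with purple lid, 68 mm across, 120 mm high, at the far side. Origin: centre of its underside. Leave alone.
- slide_box: Blue slide box 90 x 85 x 32 mm, on the right. Origin: centre of its underside. Leave alone.
- tissue_box: White and green paper box 210 x 110 x 85 mm, on the right. Origin: centre of its underside. Leave alone.
- mouse: Round grey computer mouse, 62 mm across, 31 mm high, on the left. Origin: centre of its underside. Leave alone.
- vial_rack: Orange vial rack 70 x 130 mm, 42 mm high with its white caps, at the far left. Origin: centre of its underside. Leave alone.
There are look-alikes about, which are no part of the job. Leave any orange look-alike of the carousel alone.

How it is judged:
By the outcome, as a careful person would: the job done as asked, in the order asked, and still so for the second after the job is handed in, with the robot touching nothing.
It also fails if it takes over 54 s, if anything falls off the work surface, if the arm or the gripper's body presses on something with over 40 N, if the wrist force passes 120 N, or if a joint passes its speed limit or range.

## Robot

A 6-joint arm with a two-finger parallel gripper is mounted at the origin on the work surface. World frame = base frame: x ahead of the robot, y to its left, z up, the work surface at z = 0. Lengths are in m, angles in rad, forces in N, time in s.
With the tool pointing down it reaches from about 0.275 to 0.975 m from the base axis. Payload 8.4 kg.
Tool frame: the origin (TCP) lies midway between the tips of the shut fingers; the grasp point (between the pads) lies bot.grip_point_offset behind it (bot.grip_point_offset is the distance from the TCP to the grasp point, in m); z points along the fingers, y is the direction in which the jaws open and shut (so a half turn about z gives the same grasp; the last joint's range is limited). The gripper opens to 92 mm and grips with 3 to 60 N. Pads are 20 mm wide; open, the fingers measure 128 mm over their backs; the gripper's body (75 mm by 189 mm) begins 69 mm behind the grasp point.
Start: joints at [-1.146, 0.353, 1.633, -0, 1.155, -0.002], TCP at [0.259, -0.569, 0.215] pointing down, gripper open.
Joint ranges: [-2.63, 2.63], [-0.92, 2.1], [0.06, 2.66], [-1.3, 4.44], [0, 2.69], [-3.02, 3.02]. Speed limits (rad/s): [2.22, 2.22, 2.79, 3.14, 3.14, 3.14].

## Interface

Orientations are given as a 3x3 rotation matrix whose columns are the frame's x, y, z axes.
In Python, from rig import bot gives the robot as it stands. The module is installed in compiled form; this text tells all that it offers.
- The arm moves only by the tool send_rows, never from a script. Its argument "rows" is a list of rows, each an object of numbers: "tx", "ty", "tz": the shift along the world's x, y, z in mm; "ax", "ay", "az": the turn, a rotation vector about the world's x, y, z in degrees. A call has 1 to 5 rows; each row shifts and turns the commanded pose from where the row before left it; what a row does not reach is not made up. A row lasts 1/8 s, in which the tool goes at most 62.5 mm and 10.7 degrees, less where a joint would pass 70% of its speed; a pose out of reach is approached as far as the arm can. A call is refused whole if a number of a shift passes 62.5 or a number of a turn 10.7, either way. A call with a gripper value outside its range is refused whole. "grip" is the opening in per cent of the stroke, from 0 (shut) to 100 (fully open), set as the call begins (left out, the last holds). The fingers move at their own pace and stop on an object; "newtons" is the grip in N (left out, the last holds). Time passes only in rows, so rows that do not move let the fingers close. It gives the time, the measured TCP pose, the force and the opening at its end, in the units of the state.
- bot.observe(): the state, without advancing time (a new reading comes with each control period).
- bot.camera(name): name is "side" or "top" or "wrist"; returns a dict with "image" (480x640x3 uint8, blue, green, red), "range_z" (480x640 float32, m along the optical axis (not along the pixel's ray), 0 where there is no reading), "mtx" (3x3 intrinsics, pixels), "extrinsics" (4x4, takes a point from world to camera coordinates); the wrist camera has in their place "tool_from_camera" (4x4, takes a point from camera to tool coordinates, whose origin is the TCP and whose axes are the flange's). Camera axes: x right, y down, z forward; pixel columns grow to the right and rows downward; lengths in m; the calibration is good to about 2 mm. A picture is of the moment at which its call begins: read the wrist's pose just before it.
- bot.close_job(): hands the job in, once; it reports no verdict.
The state is a dict: "clock": time; "joints": joint angles; "qd": joint speeds; "tau": joint torques, N m; "eef_pos": TCP position; "ee_rot": TCP orientation; "contact_force": force on the tool from outside, world axes, zero at the start; "ft_torque": the same for the moment, N m; "grip_width": finger opening in m.
Only numpy, scipy, OpenCV 4.12 (cv2) and the standard library are available. Lean on these libraries where they do the work, as an engineer would, in place of code of your own. Each camera call takes 0.05 s, during which the arm holds its last target.

## Working session

There is one attempt and no reset: what is moved stays moved. The work goes in short steps, Python scripts to look and compute and a tool call to move; the robot and the scene stay as the last step left them, time stands still between calls to the robot, and variables do not carry over. Pictures are saved under pics/ and viewed, and the job is handed in when it is done.

Besides the shell and the picture viewer there is one more tool, called after "Request:" by a JSON object that holds its "fn" and its "kwargs". send_rows: Moves the arm, as the interface text tells. Its arguments: {"type":"object","properties":{"rows":{"type":"array","items":{"type":"object","properties":{"tx":{"type":"number"},"ty":{"type":"number"},"tz":{"type":"number"},"ax":{"type":"number"},"ay":{"type":"number"},"az":{"type":"number"}}}},"grip":{"type":"number"},"newtons":{"type":"number"}},"required":["rows"]}

```bash
mkdir -p pics; python3 - <<'E'
from rig import bot
import cv2,pickle
s=bot.observe()
print(s['clock'],s['eef_pos'],bot.grip_point_offset,s['grip_width'],s['contact_force'])
for n in('side','top'):
    c=bot.camera(n);pickle.dump(c,open(n+'0.pkl','wb'));cv2.imwrite(f'pics/{n}0.png',c['image'])
    print(c['mtx'],c['extrinsics'])
E
```

```text
0.0 [ 0.25854583 -0.56847533  0.21388659] 0.0187 0.09194825740398431 [-0.0016211   0.90828634 -0.6356655 ]
[[499.11751299   0.         317.76012666]
 [  0.         499.11751299 237.02691576]
 [  0.           0.           1.        ]] [[-0.981749   -0.18999438 -0.00842775  0.5469975 ]
 [-0.12962956  0.70093878 -0.70134229  0.14956504]
 [ 0.13915843 -0.68744961 -0.71277484  1.24857635]
 [ 0.          0.          0.          1.        ]]
[[592.14452094   0.         308.77585908]
 [  0.         592.14452094 235.57568832]
 [  0.           0.           1.        ]] [[-0.01787678 -0.99983906  0.00151046 -0.0034882 ]
 [-0.98948964  0.01747488 -0.143544    0.59124797]
 [ 0.1434945  -0.00406069 -0.98964278  1.33464751]
 [ 0.          0.          0.          1.        ]]
```

View pics/top0.png

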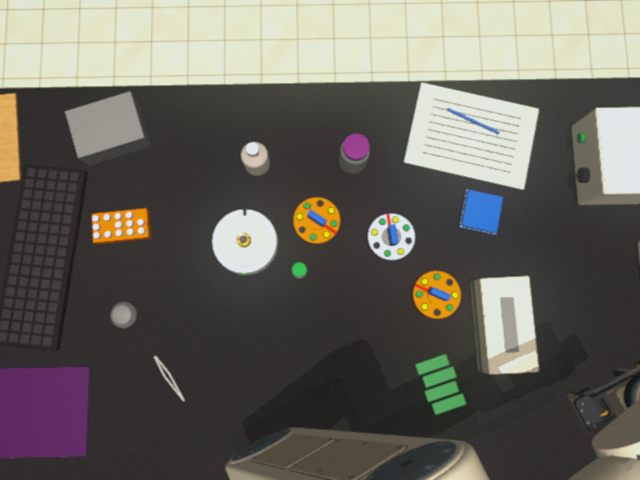

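View pics/side0.png

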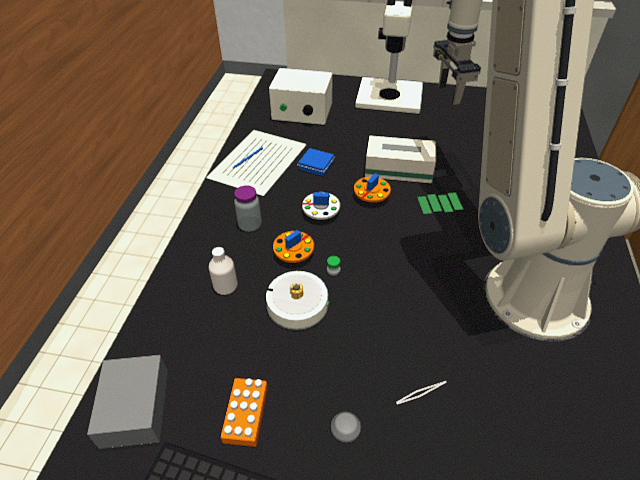

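Three things could pass for the carousel in the top view: the white disc at (391,236), and orange ones at (317,220) and (437,294). The white one fits the description. The drive is at (245,241), with its mark near (245,212). Next I check the crop and measure.

```bash
cat >h.py <<'E'
import numpy as np,cv2,pickle
def ray(c,uv,z):
    K,T=c['mtx'],np.array(c['extrinsics']);R,t=T[:3,:3],T[:3,3]
    o=-R.T@t;d=R.T@np.linalg.solve(K,[uv[0],uv[1],1.]);return o+d*(z-o[2])/d[2]
def proj(c,p):
    T=c['extrinsics'];q=c['mtx']@(T[:3,:3]@np.array(p)+T[:3,3]);return q[:2]/q[2]
def wpts(c):
    v,u=np.mgrid[:480,:640];Z=c['range_z'];K=c['mtx']
    P=np.stack([(u-K[0,2])*Z/K[0,0],(v-K[1,2])*Z/K[1,1],Z],-1)
    T=c['extrinsics'];return (P-T[:3,3])@T[:3,:3]
E
python3 - <<'E'
from h import *
c=pickle.load(open('top0.pkl','rb'));im=c['image'];hsv=cv2.cvtColor(im,cv2.COLOR_BGR2HSV)
W=wpts(c)
def box(u,v,r):
    m=np.zeros((480,640),bool);m[v-r:v+r,u-r:u+r]=1;return m
H,S,V=cv2.split(hsv)
def cen(m): v,u=np.nonzero(m);return np.array([u.mean(),v.mean()]),len(u)
def circ(m):
    k=max(cv2.findContours(m.astype(np.uint8),0,1)[0],key=cv2.contourArea);k=cv2.convexHull(k);return cv2.fitEllipse(k)
# carousel
b=box(391,236,32)
m=b&(V>60); e=circ(m);print('car ell',e,'->',ray(c,e[0],.032))
red=b&((H<8)|(H>172))&(S>130)&(V>80);blue=b&(H>100)&(H<130)&(S>120)&(V>60)
for n,mm,z in(('red',red,.032),('blue',blue,.072)):
    p,k=cen(mm);print(n,p,k,ray(c,p,z))
vv,uu=np.nonzero(red);print('red ext',uu.min(),uu.max(),vv.min(),vv.max())
P=np.array([ray(c,p,.032)[:2] for p in zip(uu,vv)]);print(P.min(0),P.max(0))
C=ray(c,e[0],.032)[:2]; 
far=P[np.linalg.norm(P-C,axis=1)>.035]-C; print('yaw red',np.arctan2(far.mean(0)[1],far.mean(0)[0]))
vv,uu=np.nonzero(blue);r=cv2.minAreaRect(np.float32([ray(c,p,.072)[:2]*1000 for p in zip(uu,vv)]));print('blue rect',r)
# drive
b=box(245,241,40);e=circ(b&(V>60));print('drv ell',e)
for lab,bb,lo,hi in(('drv',b,.040,.05),('car',box(391,236,32),.026,.038)):
    q=W[bb&(W[...,2]>lo)&(W[...,2]<hi)];print(lab,len(q),q.min(0),q.max(0),(q.min(0)+q.max(0))/2, np.median(q,0))
q=W[b&(W[...,2]>.06)];print('shaft',len(q),q.mean(0),q.max(0))
m=(b&(W[...,2]>.040)&(W[...,2]<.05)).astype(np.uint8);e=circ(m);print(e,ray(c,e[0],.045))
dk=b&(V<60)&(np.hypot(*(W[...,:2]-ray(c,e[0],.045)[:2]).transpose(2,0,1))<.074);p,k=cen(dk);print('mark',p,k,ray(c,p,.045))
print('cup',ray(c,cen(box(299,270,14)&(H>40)&(H<80)&(S>100))[0],.042))
cv2.imwrite('pics/crop.png',np.hstack([cv2.resize(im[v-40:v+40,u-40:u+40],None,fx=5,fy=5,interpolation=2) for u,v in((391,236),(245,241))]))
E
```

```text
car ell ((396.46148681640625, 240.59747314453125), (49.41440963745117, 67.97209167480469), 129.73269653320312) -> [ 0.57713105 -0.21913456  0.032     ]
red [388.04166667 218.70833333] 24 [ 0.62946378 -0.20134527  0.032     ]
blue [392.82352941 234.52941176] 136 [ 0.58586591 -0.2052599   0.072     ]
red ext 387 389 213 224
[ 0.61680569 -0.20366482] [ 0.64315583 -0.19895504]
yaw red 0.32764697327905856
blue rect ((586.0928955078125, -205.26956176757812), (44.12627410888672, 16.162466049194336), 7.249921798706055)
drv ell ((253.95364379882812, 242.2491912841797), (96.4801025390625, 103.0961685180664), 60.189842224121094)
drv 2795 [0.50859517 0.06240352 0.04000248] [0.65688294 0.21119962 0.04999668] [0.58273906 0.13680157 0.04499958] [0.58038858 0.13620912 0.04519947]
car 1415 [ 0.53372624 -0.2592658   0.02600492] [ 0.64126567 -0.15245344  0.03796174] [ 0.58749596 -0.20585962  0.03198333] [ 0.58569449 -0.20320574  0.03208798]
shaft 170 [0.55508306 0.11672888 0.25031794] [0.59661552 0.15228121 1.40569964]
((243.92164611816406, 240.77932739257812), (63.31422805786133, 64.2681884765625), 66.06997680664062) [0.58121881 0.13658398 0.045     ]
mark [nan nan] 0 [nan nan nan]
cup [0.51407552 0.01023553 0.042     ]<stdin>:7: RuntimeWarning: Mean of empty slice.
  ret = ret.dtype.type(ret / rcount)
```

View pics/crop.png

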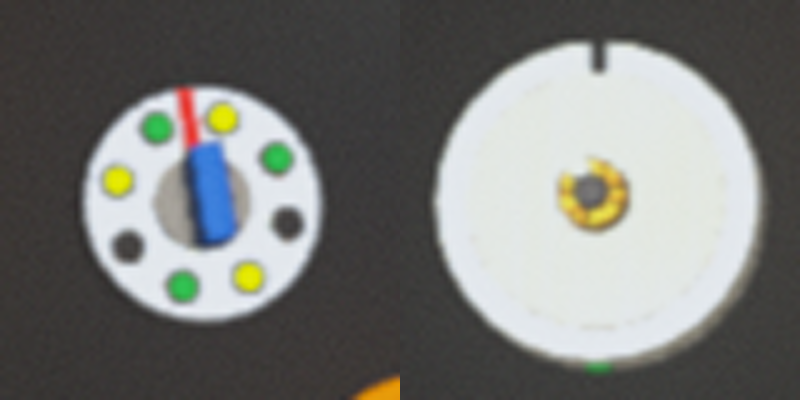

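The crop confirms the white carousel: its pointer is at about +7°, and the mark is at pixel (244.6,212.4). The brass ring shows a gap up-left of centre.

```bash
python3 - <<'E'
from h import *
from rig import bot
c=pickle.load(open('top0.pkl','rb'));print(ray(c,(244.6,212.6),.045))
s=bot.observe();print(np.round(s['ee_rot'],3),s['clock'])
# carousel disc contour from depth-height mask
W=wpts(c);m=np.zeros((480,640),np.uint8);m[200:272,355:427]=1
m&=((W[...,2]>.02)).astype(np.uint8)
k=max(cv2.findContours(m,0,1)[0],key=cv2.contourArea);e=cv2.fitEllipse(cv2.convexHull(k));print(e,ray(c,e[0],.032))
im=cv2.cvtColor(c['image'],cv2.COLOR_BGR2HSV)
m=np.zeros((480,640),np.uint8);m[205:268,362:422]=1
m&=(im[...,2]>140).astype(np.uint8)
k=max(cv2.findContours(m,0,1)[0],key=cv2.contourArea);e=cv2.fitEllipse(cv2.convexHull(k));print(e,ray(c,e[0],.032))
# side
c=pickle.load(open('side0.pkl','rb'));hs=cv2.cvtColor(c['image'],cv2.COLOR_BGR2HSV)
for nm,(u,v,r),z in(('car',(321,206,24),.032),('drv',(297,300,38),.045)):
    W=wpts(c);b=np.zeros((480,640),bool);b[v-r:v+r,u-r:u+r]=1
    q=W[b&(abs(W[...,2]-z)<.004)];print(nm,len(q),(q.min(0)+q.max(0))/2,q.max(0)-q.min(0))
E
```

```text
[0.64759336 0.13485729 0.045     ]
[[ 0.91   0.414 -0.001]
 [ 0.414 -0.91   0.001]
 [-0.    -0.001 -1.   ]] 0.1
((390.6744689941406, 236.3062744140625), (45.8460807800293, 46.44596862792969), 112.97127532958984) [ 0.58751771 -0.20596483  0.032     ]
((391.0613708496094, 236.25469970703125), (46.34416961669922, 47.39847183227539), 120.781982421875) [ 0.58762378 -0.20687649  0.032     ]
car 507 [ 0.58945326 -0.20380686  0.03201231] [0.10797608 0.11110236 0.00795053]
drv 2154 [0.58319544 0.11330891 0.04497535] [0.14766852 0.19694894 0.00794306]
```

Request:
{"fn": "send_rows", "kwargs": {"rows": [{"tx":33,"ty":36,"az":-4},{"tx":33,"ty":36,"az":-4},{"tx":33,"ty":36,"az":-4},{"tx":33,"ty":36,"az":-3},{"tx":33,"ty":36,"az":-2}], "grip": 100}}

```text
invalid input at $.rows[0]: expected keys tx, ty, tz, ax, ay, az
```

Request:
{"fn": "send_rows", "kwargs": {"rows": [{"tx":33,"ty":36},{"tx":33,"ty":36},{"tx":33,"ty":36},{"tx":33,"ty":37},{"tx":31,"ty":37}]}}

```text
invalid input at $.rows[0]: expected keys tx, ty, tz, ax, ay, az
```

Request:
{"fn": "send_rows", "kwargs": {"rows": [{},{}]}}

```text
invalid input at $.rows[0]: expected keys tx, ty, tz, ax, ay, az
```

```bash
cat >>h.py <<'E'
def wcam(bot,name):
    s=bot.observe();c=bot.camera('wrist')
    T=np.eye(4);T[:3,:3]=s['ee_rot'];T[:3,3]=s['eef_pos']
    c['extrinsics']=np.linalg.inv(T@c['tool_from_camera'])
    pickle.dump(c,open(name+'.pkl','wb'));cv2.imwrite(f'pics/{name}.png',c['image']);return s,c
E
python3 - <<'E'
from h import *
from rig import bot
s,c=wcam(bot,'w1');print(s['clock'],s['eef_pos'],np.round(s['ee_rot'],3),c['tool_from_camera'])
print(proj(c,[.587,-.206,.032]))
E
```

```text
0.1 [ 0.2585546  -0.56853338  0.21394144] [[ 0.91   0.414 -0.001]
 [ 0.414 -0.91   0.001]
 [-0.    -0.001 -1.   ]] [[-3.39300264e-04 -9.71067363e-01 -2.38805488e-01  6.70492120e-02]
 [ 9.99999854e-01 -4.29644444e-04  3.26263368e-04  1.96219389e-04]
 [-4.19425159e-04 -2.38805343e-01  9.71067368e-01 -1.70850844e-01]
 [ 0.00000000e+00  0.00000000e+00  0.00000000e+00  1.00000000e+00]]
[  44.8269594  -408.19692724]
```

View pics/w1.png

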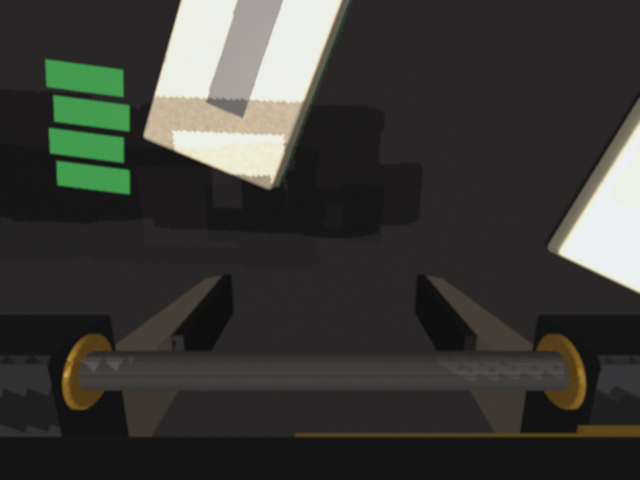

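The wrist picture is still from the start pose (tissue box at (230,90)), because rows need all six keys and nothing moved. I'm resending them.

Request:
{"fn": "send_rows", "kwargs": {"rows": [{"tx":33,"ty":36,"tz":0,"ax":0,"ay":0,"az":-4},{"tx":33,"ty":36,"tz":0,"ax":0,"ay":0,"az":-4},{"tx":33,"ty":36,"tz":0,"ax":0,"ay":0,"az":-4},{"tx":33,"ty":36,"tz":0,"ax":0,"ay":0,"az":-3},{"tx":33,"ty":36,"tz":0,"ax":0,"ay":0,"az":-2}], "grip": 100}}

```text
clock: 0.78
eef_pos: [0.4245, -0.3876, 0.2145]
ee_rot: [[0.992, 0.128, -0.0], [0.128, -0.992, 0.0], [-0.0, -0.0, -1.0]]
contact_force: [-0.0, -0.5, -0.5]
grip_width: 0.0919
```

Request:
{"fn": "send_rows", "kwargs": {"rows": [{"tx":33,"ty":36,"tz":0,"ax":0,"ay":0,"az":0},{"tx":33,"ty":36,"tz":0,"ax":0,"ay":0,"az":0},{"tx":33,"ty":36,"tz":0,"ax":0,"ay":0,"az":0},{"tx":33,"ty":37,"tz":0,"ax":0,"ay":0,"az":0},{"tx":31,"ty":37,"tz":0,"ax":0,"ay":0,"az":0}]}}

```text
clock: 1.4
eef_pos: [0.5876, -0.2056, 0.2144]
ee_rot: [[0.992, 0.13, -0.0], [0.13, -0.992, 0.0], [-0.0, -0.0, -1.0]]
contact_force: [0.3, -0.6, -0.3]
grip_width: 0.0921
```

Request:
{"fn": "send_rows", "kwargs": {"rows": [{"tx":0,"ty":0,"tz":0,"ax":0,"ay":0,"az":0},{"tx":0,"ty":0,"tz":0,"ax":0,"ay":0,"az":0}]}}

```text
clock: 1.65
eef_pos: [0.5862, -0.2071, 0.2142]
ee_rot: [[0.991, 0.13, -0.001], [0.13, -0.991, -0.0], [-0.001, -0.0, -1.0]]
contact_force: [-0.6, -0.8, -0.7]
grip_width: 0.0918
```

```bash
python3 - <<'E'
from h import *
from rig import bot
s,c=wcam(bot,'w2');print(s['clock'],s['eef_pos'],np.round(s['ee_rot'],3))
print(proj(c,[.587,-.206,.032]))
E
```

```text
1.65 [ 0.58621029 -0.20709787  0.21420501] [[ 0.991  0.13  -0.001]
 [ 0.13  -0.991 -0.   ]
 [-0.001 -0.    -1.   ]]
[322.45870815 224.76038321]
```

View pics/w2.png

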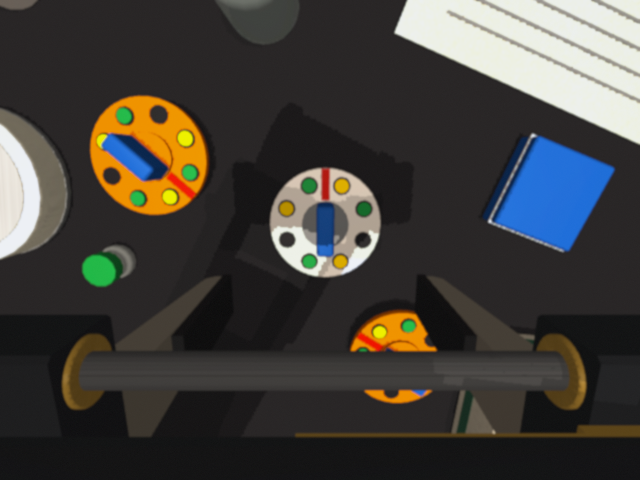

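The white carousel is centred near (325,222), with its bar and pointer upright in the image, so the jaws line up with it. I refine that here.

```bash
python3 - <<'E'
from h import *
c=pickle.load(open('w2.pkl','rb'));W=wpts(c)
b=np.zeros((480,640),bool);b[160:285,262:388]=1
m=b&(W[...,2]>.024)&(W[...,2]<.04)
k=max(cv2.findContours(m.astype(np.uint8),0,1)[0],key=cv2.contourArea);e=cv2.fitEllipse(cv2.convexHull(k));print(e,ray(c,e[0],.032))
h=cv2.cvtColor(c['image'],cv2.COLOR_BGR2HSV)
bl=b&(W[...,2]>.066)&(h[...,0]>95)&(h[...,0]<135)
P=np.float32([ray(c,(u,v),.072)[:2]*1000 for v,u in zip(*np.nonzero(bl))]);print(len(P),cv2.minAreaRect(P))
r=b&((h[...,0]<8)|(h[...,0]>172))&(h[...,1]>120)
P=np.float32([ray(c,(u,v),.032)[:2] for v,u in zip(*np.nonzero(r))]);d=P.mean(0)-ray(c,e[0],.032)[:2];print(len(P),d,np.arctan2(d[1],d[0]))
E
```

```text
((324.5700378417969, 222.3824462890625), (108.26563262939453, 109.65379333496094), 88.73585510253906) [ 0.58964797 -0.20776678  0.032     ]
905 ((583.6553344726562, -210.6457061767578), (57.396793365478516, 28.5812931060791), 28.13663673400879)
224 [0.03779165 0.00455833] 0.12003762552831547
```

Request:
{"fn": "send_rows", "kwargs": {"rows": [{"tx":2,"ty":0,"tz":-40,"ax":0,"ay":0,"az":0},{"tx":0,"ty":0,"tz":-40,"ax":0,"ay":0,"az":0},{"tx":0,"ty":0,"tz":-40,"ax":0,"ay":0,"az":0},{"tx":0,"ty":0,"tz":-30,"ax":0,"ay":0,"az":0},{"tx":0,"ty":0,"tz":-24,"ax":0,"ay":0,"az":0}]}}

```text
clock: 2.33
eef_pos: [0.5873, -0.2082, 0.0393]
ee_rot: [[0.992, 0.128, -0.001], [0.128, -0.992, 0.0], [-0.001, -0.0, -1.0]]
contact_force: [-0.2, 0.1, 0.1]
grip_width: 0.0913
```

Request:
{"fn": "send_rows", "kwargs": {"rows": [{"tx":0,"ty":0,"tz":0,"ax":0,"ay":0,"az":0},{"tx":0,"ty":0,"tz":0,"ax":0,"ay":0,"az":0}]}}

```text
clock: 2.58
eef_pos: [0.5889, -0.2079, 0.0415]
ee_rot: [[0.992, 0.129, 0.001], [0.129, -0.992, -0.0], [0.001, 0.0, -1.0]]
contact_force: [-0.4, 0.4, -0.8]
grip_width: 0.092
```

Request:
{"fn": "send_rows", "kwargs": {"rows": [{"tx":0,"ty":0,"tz":-1,"ax":0,"ay":0,"az":0},{"tx":0,"ty":0,"tz":0,"ax":0,"ay":0,"az":0},{"tx":0,"ty":0,"tz":0,"ax":0,"ay":0,"az":0},{"tx":0,"ty":0,"tz":0,"ax":0,"ay":0,"az":0},{"tx":0,"ty":0,"tz":0,"ax":0,"ay":0,"az":0}], "grip": 0, "newtons": 25}}

```text
clock: 3.2
eef_pos: [0.5887, -0.2069, 0.0396]
ee_rot: [[0.992, 0.13, 0.0], [0.13, -0.992, -0.0], [0.0, 0.0, -1.0]]
contact_force: [-1.1, -0.8, -0.1]
grip_width: 0.0439
```

Request:
{"fn": "send_rows", "kwargs": {"rows": [{"tx":0,"ty":0,"tz":0,"ax":0,"ay":0,"az":0},{"tx":0,"ty":0,"tz":0,"ax":0,"ay":0,"az":0},{"tx":0,"ty":0,"tz":0,"ax":0,"ay":0,"az":0}]}}

```text
clock: 3.58
eef_pos: [0.5888, -0.207, 0.0396]
ee_rot: [[0.992, 0.13, 0.0], [0.13, -0.992, -0.0], [0.0, 0.0, -1.0]]
contact_force: [0.3, 0.7, -1.3]
grip_width: 0.016
```

The opening stopped at 16.0 mm, so the bar is held. I lift and move partway for a look at the drive.

Request:
{"fn": "send_rows", "kwargs": {"rows": [{"tx":0,"ty":0,"tz":20,"ax":0,"ay":0,"az":0},{"tx":0,"ty":0,"tz":30,"ax":0,"ay":0,"az":0},{"tx":0,"ty":0,"tz":35,"ax":0,"ay":0,"az":0},{"tx":0,"ty":0,"tz":35,"ax":0,"ay":0,"az":0},{"tx":0,"ty":20,"tz":0,"ax":0,"ay":0,"az":0}]}}

```text
clock: 4.2
eef_pos: [0.5908, -0.1879, 0.1635]
ee_rot: [[0.992, 0.128, 0.006], [0.128, -0.992, -0.002], [0.006, 0.003, -1.0]]
contact_force: [-0.4, 0.1, -1.6]
grip_width: 0.016
```

Request:
{"fn": "send_rows", "kwargs": {"rows": [{"tx":0,"ty":40,"tz":0,"ax":0,"ay":0,"az":0},{"tx":0,"ty":40,"tz":0,"ax":0,"ay":0,"az":0},{"tx":-3,"ty":40,"tz":0,"ax":0,"ay":0,"az":0},{"tx":-3,"ty":40,"tz":0,"ax":0,"ay":0,"az":0},{"tx":0,"ty":20,"tz":0,"ax":0,"ay":0,"az":0}]}}

```text
clock: 4.82
eef_pos: [0.5814, -0.0043, 0.1587]
ee_rot: [[0.991, 0.132, -0.002], [0.132, -0.991, 0.0], [-0.002, -0.001, -1.0]]
contact_force: [-0.1, 0.3, -2.1]
grip_width: 0.0156
```

Request:
{"fn": "send_rows", "kwargs": {"rows": [{"tx":0,"ty":0,"tz":0,"ax":0,"ay":0,"az":0},{"tx":0,"ty":0,"tz":0,"ax":0,"ay":0,"az":0},{"tx":0,"ty":0,"tz":0,"ax":0,"ay":0,"az":0}]}}

```text
clock: 5.2
eef_pos: [0.5827, -0.0079, 0.1595]
ee_rot: [[0.992, 0.129, -0.0], [0.129, -0.992, -0.0], [-0.0, 0.0, -1.0]]
contact_force: [0.1, -0.4, -1.4]
grip_width: 0.016
```

```bash
python3 - <<'E'
from h import *
from rig import bot
s,c=wcam(bot,'w3');print(s['clock'],s['eef_pos'],np.round(s['ee_rot'],3),s['contact_force'])
print(proj(c,[.5815,.1366,.045]),proj(c,[.5815,.1366,.069]))
E
```

```text
5.2 [ 0.58271311 -0.00787033  0.15945651] [[ 0.992  0.129 -0.   ]
 [ 0.129 -0.992 -0.   ]
 [-0.     0.    -1.   ]] [ 0.11008318 -0.39642368 -1.44658459]
[144.1586223  220.35219815] [128.42250585 225.97609328]
```

View pics/w3.png

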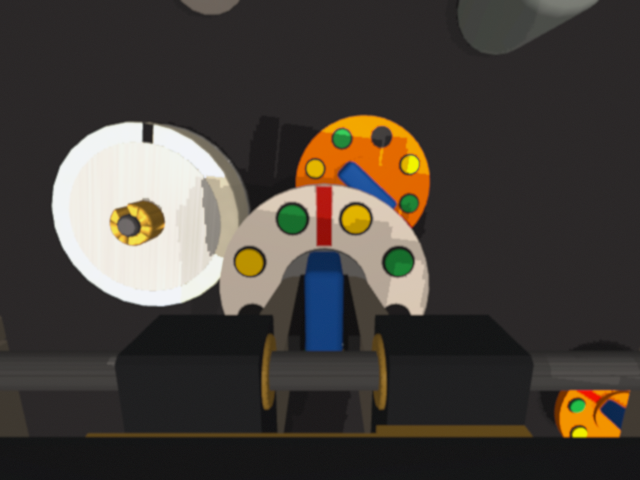

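The drive is fully visible: mark at (148,132), shaft at (129,226). The held disc is visible with its pointer at (324,215).

```bash
cat >>h.py <<'E'
def fitc(P):
    A=np.c_[2*P,np.ones(len(P))];x=np.linalg.lstsq(A,(P**2).sum(1),rcond=None)[0]
    return x[:2],np.sqrt(x[2]+x[:2]@x[:2])
def fitr(P):
    for _ in range(5):
        c,r=fitc(P);d=abs(np.linalg.norm(P-c,axis=1)-r);P=P[d<max(.0008,2*np.median(d))]
    return c,r,len(P)
E
python3 - <<'E'
from h import *
from rig import bot
s=bot.observe();t=s['eef_pos']
c=pickle.load(open('w3.pkl','rb'));W=wpts(c);h=cv2.cvtColor(c['image'],cv2.COLOR_BGR2HSV)
b=np.zeros((480,640),bool);b[100:320,30:250]=1
# drive top
m=b&(abs(W[...,2]-.045)<.003)
k=max(cv2.findContours(m.astype(np.uint8),0,1)[0],key=cv2.contourArea)[:,0]
P=np.array([ray(c,p,.045)[:2] for p in cv2.convexHull(k)[:,0].astype(float)]);D=fitr(P);print('drive',D)
q=W[b&(abs(W[...,2]-.045)<.003)];print((q.min(0)+q.max(0))/2,q.max(0)-q.min(0),np.median(q[:,2]))
dk=np.zeros_like(b);dk[120:145,140:158]=1;dk&=h[...,2]<60
v,u=np.nonzero(dk);print('mark',u.mean(),v.mean(),ray(c,(u.mean(),v.mean()),.045))
sh=b&(W[...,2]>.0665)&(W[...,2]<.0705);k=np.argwhere(sh);print('sh',len(k),fitr(np.array([ray(c,p,.069)[:2] for p in cv2.convexHull(k[:,::-1].astype(np.int32))[:,0].astype(float)])))
q=W[sh];print('shoulder pts',(q.min(0)+q.max(0))/2,q.max(0)-q.min(0))
# held disc
z=t[2]-.0395+.032
b2=np.zeros((480,640),bool);b2[180:312,215:435]=1
print('disc z med',np.median(W[230:250,300:310][...,2]),z)
m=b2&(abs(W[...,2]-z)<.006)
P=[]
for col in range(222,428):
    v=np.nonzero(m[:,col])[0]
    if len(v) and v[0]<300:P.append(ray(c,(col,v[0]),z)[:2])
C=fitr(np.array(P));R=s['ee_rot'];print('disc',C,'rel tcp',C[0]-t[:2],'tool',R[:2,:2].T@(C[0]-t[:2]))
r=b2&((h[...,0]<8)|(h[...,0]>172))&(h[...,1]>120)
Pr=np.array([ray(c,(u,v),z)[:2] for v,u in zip(*np.nonzero(r))]);d=Pr.mean(0)-C[0];print('yaw',np.arctan2(d[1],d[0]),len(Pr), cv2.fitLine(np.float32(Pr),2,0,.01,.01).ravel(), 'tool yaw',np.arctan2(R[1,0],R[0,0]))
u,v=np.nonzero(r)[1],np.nonzero(r)[0]
cv2.imwrite('pics/shaft.png',cv2.resize(c['image'][190:260,90:190],None,fx=7,fy=7,interpolation=2))
E
```

```text
drive (array([0.58253454, 0.13479467]), np.float64(0.07422913208467154), 51)
[0.58242996 0.13559838 0.04500627] [0.14852963 0.14853403 0.00598203] 0.04613575791471165
mark 147.86904761904762 130.0952380952381 [0.65131208 0.13455214 0.045     ]
sh 836 (array([0.58251332, 0.13467089]), np.float64(0.015973496056962008), 25)
shoulder pts [0.58201508 0.13558373 0.06850273] [0.03210358 0.0324342  0.00398376]
disc z med 0.1529913599329959 0.1519726896964501
disc (array([ 0.58212497, -0.00803873]), np.float64(0.054167143384311674), 206) rel tcp [-0.00059251 -0.00016116] tool [-6.08310384e-04  8.36536634e-05]
yaw 0.05967272833788548 987 [ 0.38667828 -0.9222147   0.6216762  -0.00567579] tool yaw 0.12890959733538956
```

View pics/shaft.png

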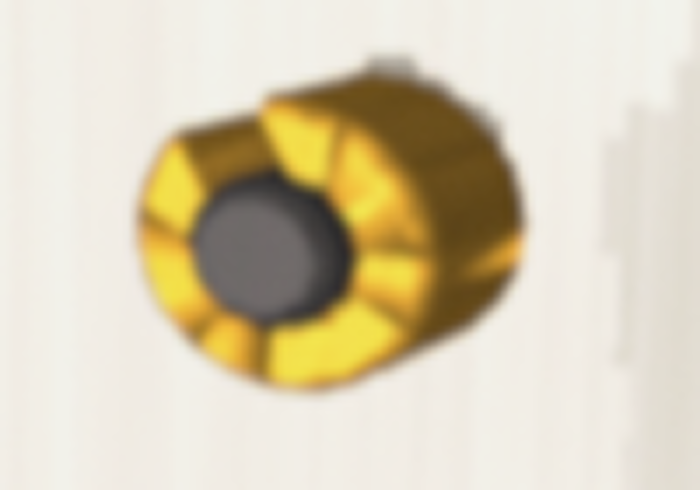

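The shaft crop shows the keyway as the gap at upper left, about 40° ccw of the mark, inside the stated range. The mark itself lies at about -0.01 rad. I move over the drive and turn the pointer to the mark.

Request:
{"fn": "send_rows", "kwargs": {"rows": [{"tx":0,"ty":30,"tz":0,"ax":0,"ay":0,"az":-2},{"tx":0,"ty":40,"tz":0,"ax":0,"ay":0,"az":-3},{"tx":0,"ty":40,"tz":0,"ax":0,"ay":0,"az":-3},{"tx":0,"ty":25,"tz":0,"ax":0,"ay":0,"az":0},{"tx":0,"ty":8,"tz":0,"ax":0,"ay":0,"az":0}]}}

```text
clock: 5.88
eef_pos: [0.5828, 0.1367, 0.1595]
ee_rot: [[1.0, -0.009, 0.0], [-0.009, -1.0, 0.0], [0.0, -0.0, -1.0]]
contact_force: [-0.4, -0.9, -1.6]
grip_width: 0.0157
```

Request:
{"fn": "send_rows", "kwargs": {"rows": [{"tx":0,"ty":0,"tz":-20,"ax":0,"ay":0,"az":0},{"tx":0,"ty":0,"tz":0,"ax":0,"ay":0,"az":0},{"tx":0,"ty":0,"tz":0,"ax":0,"ay":0,"az":0},{"tx":0,"ty":0,"tz":0,"ax":0,"ay":0,"az":0}]}}

```text
clock: 6.38
eef_pos: [0.5832, 0.1357, 0.1403]
ee_rot: [[1.0, -0.01, 0.001], [-0.01, -1.0, 0.0], [0.001, -0.0, -1.0]]
contact_force: [-0.0, -0.2, -1.5]
grip_width: 0.016
```

```bash
cat >m.py <<'E'
from h import *
from rig import bot
import sys
n=sys.argv[1]
s,c=wcam(bot,'w'+n);t=s['eef_pos'];R=s['ee_rot'];print(s['clock'],t,np.round(R,3),s['contact_force'],s['grip_width'])
T=bot.camera('top');pickle.dump(T,open('t'+n+'.pkl','wb'))
cv2.imwrite(f'pics/t{n}.png',cv2.resize(T['image'][170:310,170:320],None,fx=4,fy=4,interpolation=2))
z=t[2]-.0395+.032
W=wpts(T);b=np.zeros((480,640),bool);b[180:300,190:310]=1
for nm,zz,tol in(('disc',z,.005),('drv',.045,.003)):
    m=(b&(abs(W[...,2]-zz)<tol)).astype(np.uint8);k=max(cv2.findContours(m,0,1)[0],key=cv2.contourArea)
    P=np.array([ray(T,p,zz)[:2] for p in cv2.convexHull(k)[:,0].astype(float)]);print('top',nm,fitr(P))
W=wpts(c);m=abs(W[...,2]-z)<.005
P=[]
for col in range(222,428):
    v=np.nonzero(m[:310,col])[0]
    if len(v) and v[0]<295:P.append(ray(c,(col,v[0]),z)[:2])
if len(P)>10:print('wrist disc',fitr(np.array(P)))
m=abs(W[...,2]-.045)<.003;P=[]
for col in range(180,460):
    v=np.nonzero(m[:300,col])[0]
    if len(v):P.append(ray(c,(col,v[0]),.045)[:2])
if len(P)>10:print('wrist drv',fitr(np.array(P)))
E
python3 m.py 4
```

```text
6.375 [0.58322974 0.13568233 0.14028829] [[ 1.    -0.01   0.001]
 [-0.01  -1.     0.   ]
 [ 0.001 -0.    -1.   ]] [-0.02697822 -0.21825778 -1.50787305] 0.016029660014901543
top disc (array([0.55346635, 0.14951841]), np.float64(0.030426054536029215), 15)
top drv (array([0.55824331, 0.08207958]), np.float64(0.0236893512771014), 8)
wrist disc (array([0.58247401, 0.13565338]), np.float64(0.05427490312841795), 206)
wrist drv (array([0.68037416, 0.12335998]), np.float64(0.0693991887800513), 37)
```

View pics/w4.png

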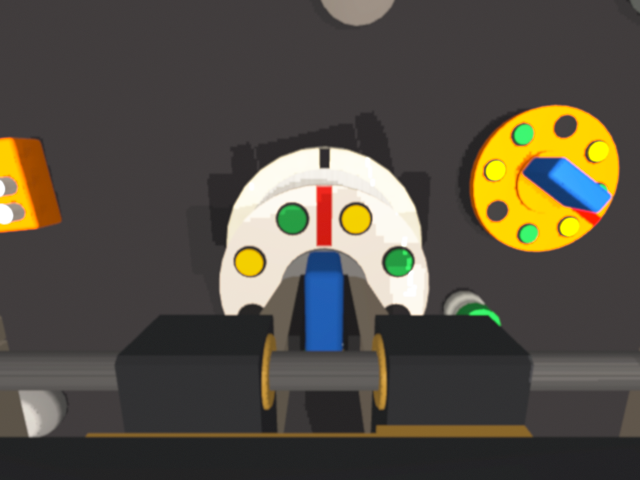

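View pics/t4.png

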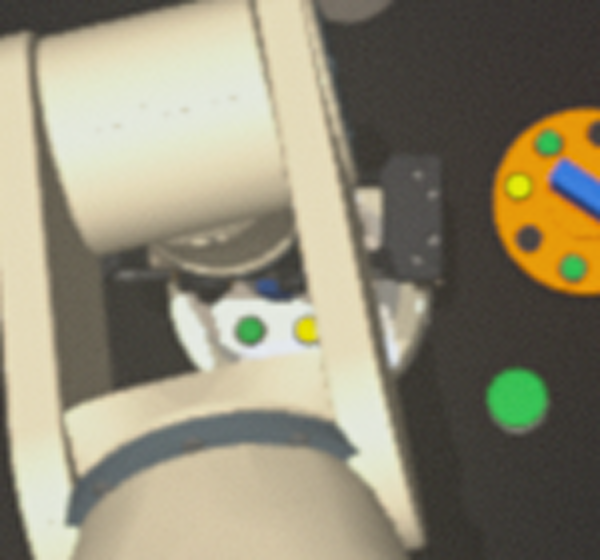

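Pointer (324,215) and mark (324,158) line up in the wrist view, and the top camera is blocked by the arm. I'll do one finer relative measurement.

```bash
python3 - <<'E'
from h import *
c=pickle.load(open('w4.pkl','rb'));h=cv2.cvtColor(c['image'],cv2.COLOR_BGR2HSV);g=h[...,2].astype(float)
W=wpts(c);print(W[160,[280,300,350],2])
P=[]
for col in range(225,424):
    if 316<col<333: continue
    v=np.nonzero((abs(W[:290,col,2]-.045)<.004))[0]
    if len(v):P.append((col,v[0]))
Q=np.array([ray(c,p,.045)[:2] for p in P]);f=fitr(Q);print(len(P),f)
# fixed radius 75mm fit
from scipy.optimize import least_squares
r=least_squares(lambda x:np.linalg.norm(Q-x,axis=1)-.0745,[.5825,.135],loss='soft_l1',f_scale=.0005);print('drive fixed r',r.x,np.abs(r.fun).max())
m=np.zeros_like(g,bool);m[145:172,312:338]=1;m&=g<80;m&=abs(W[...,2]-.045)<.01
v,u=np.nonzero(m);print('mark',u.mean(),v.mean(),ray(c,(u.mean(),v.mean()),.045))
m=np.zeros_like(g,bool);m[185:248,310:340]=1;m&=((h[...,0]<8)|(h[...,0]>172))&(h[...,1]>120)
v,u=np.nonzero(m);z=.1403-.0075
for a,b in((185,205),(225,245)):
    k=(v>=a)&(v<b);print('ptr',ray(c,(u[k].mean(),v[k].mean()),z))
E
```

```text
[0.04400988 0.04555569 0.04532089]
178 (array([0.68003515, 0.1238246 ]), np.float64(0.07014776374716263), 41)
drive fixed r [0.58204397 0.13538419] 0.09710907409789317
mark 324.49640287769785 157.75539568345323 [0.64945615 0.1342819  0.045     ]
ptr [0.63186254 0.13492578 0.1328    ]
ptr [0.61201003 0.13511736 0.1328    ]
```

Disc and drive centres agree within 0.5 mm. I descend slowly, watching the force.

Request:
{"fn": "send_rows", "kwargs": {"rows": [{"tx":0,"ty":0,"tz":-12,"ax":0,"ay":0,"az":0},{"tx":0,"ty":0,"tz":-12,"ax":0,"ay":0,"az":0},{"tx":0,"ty":0,"tz":-4,"ax":0,"ay":0,"az":0},{"tx":0,"ty":0,"tz":0,"ax":0,"ay":0,"az":0}]}}

```text
clock: 6.98
eef_pos: [0.5824, 0.136, 0.1109]
ee_rot: [[1.0, -0.01, -0.001], [-0.01, -1.0, -0.0], [-0.001, 0.0, -1.0]]
contact_force: [0.0, -0.4, -1.5]
grip_width: 0.0155
```

Request:
{"fn": "send_rows", "kwargs": {"rows": [{"tx":0,"ty":0,"tz":-2,"ax":0,"ay":0,"az":0},{"tx":0,"ty":0,"tz":-2,"ax":0,"ay":0,"az":0},{"tx":0,"ty":0,"tz":0,"ax":0,"ay":0,"az":0}]}}

```text
clock: 7.35
eef_pos: [0.5827, 0.1361, 0.1076]
ee_rot: [[1.0, -0.009, 0.0], [-0.009, -1.0, -0.0], [0.0, 0.0, -1.0]]
contact_force: [0.7, -0.3, -2.4]
grip_width: 0.0162
```

Request:
{"fn": "send_rows", "kwargs": {"rows": [{"tx":0,"ty":0,"tz":-2,"ax":0,"ay":0,"az":0},{"tx":0,"ty":0,"tz":-2,"ax":0,"ay":0,"az":0},{"tx":0,"ty":0,"tz":0,"ax":0,"ay":0,"az":0}]}}

```text
clock: 7.72
eef_pos: [0.5826, 0.136, 0.1033]
ee_rot: [[1.0, -0.01, -0.0], [-0.01, -1.0, -0.0], [-0.0, 0.0, -1.0]]
contact_force: [0.4, 0.1, -2.0]
grip_width: 0.0158
```

Request:
{"fn": "send_rows", "kwargs": {"rows": [{"tx":0,"ty":0,"tz":-2,"ax":0,"ay":0,"az":0},{"tx":0,"ty":0,"tz":-2,"ax":0,"ay":0,"az":0},{"tx":0,"ty":0,"tz":0,"ax":0,"ay":0,"az":0}]}}

```text
clock: 8.1
eef_pos: [0.5826, 0.136, 0.0994]
ee_rot: [[1.0, -0.01, -0.0], [-0.01, -1.0, -0.0], [-0.0, 0.0, -1.0]]
contact_force: [-0.4, -0.3, -1.6]
grip_width: 0.0159
```

Request:
{"fn": "send_rows", "kwargs": {"rows": [{"tx":0,"ty":0,"tz":-1.5,"ax":0,"ay":0,"az":0},{"tx":0,"ty":0,"tz":-1.5,"ax":0,"ay":0,"az":0},{"tx":0,"ty":0,"tz":0,"ax":0,"ay":0,"az":0}]}}

```text
clock: 8.48
eef_pos: [0.5826, 0.136, 0.0964]
ee_rot: [[1.0, -0.01, -0.0], [-0.01, -1.0, -0.0], [-0.0, 0.0, -1.0]]
contact_force: [-0.4, 0.6, -1.0]
grip_width: 0.0159
```

Request:
{"fn": "send_rows", "kwargs": {"rows": [{"tx":0,"ty":0,"tz":-1,"ax":0,"ay":0,"az":0},{"tx":0,"ty":0,"tz":0,"ax":0,"ay":0,"az":0}]}}

```text
clock: 8.72
eef_pos: [0.5827, 0.136, 0.0955]
ee_rot: [[1.0, -0.01, -0.0], [-0.01, -1.0, -0.0], [-0.0, 0.0, -1.0]]
contact_force: [0.2, 0.3, -1.0]
grip_width: 0.016
```

Request:
{"fn": "send_rows", "kwargs": {"rows": [{"tx":0,"ty":0,"tz":-0.5,"ax":0,"ay":0,"az":0},{"tx":0,"ty":0,"tz":0,"ax":0,"ay":0,"az":0}]}}

```text
clock: 8.98
eef_pos: [0.5827, 0.1361, 0.0951]
ee_rot: [[1.0, -0.01, -0.0], [-0.01, -1.0, -0.0], [-0.0, 0.0, -1.0]]
contact_force: [0.8, -0.1, -1.8]
grip_width: 0.016
```

Request:
{"fn": "send_rows", "kwargs": {"rows": [{"tx":0,"ty":0,"tz":-0.5,"ax":0,"ay":0,"az":0},{"tx":0,"ty":0,"tz":0,"ax":0,"ay":0,"az":0}]}}

```text
clock: 9.22
eef_pos: [0.5827, 0.1361, 0.0946]
ee_rot: [[1.0, -0.01, -0.0], [-0.01, -1.0, 0.0], [-0.0, -0.0, -1.0]]
contact_force: [0.5, -0.2, -1.2]
grip_width: 0.0159
```

Request:
{"fn": "send_rows", "kwargs": {"rows": [{"tx":0,"ty":0,"tz":-0.4,"ax":0,"ay":0,"az":0},{"tx":0,"ty":0,"tz":0,"ax":0,"ay":0,"az":0}]}}

```text
clock: 9.48
eef_pos: [0.5828, 0.1361, 0.0943]
ee_rot: [[1.0, -0.01, 0.0], [-0.01, -1.0, 0.0], [0.0, -0.0, -1.0]]
contact_force: [-0.0, 0.7, 0.1]
grip_width: 0.0161
```

Request:
{"fn": "send_rows", "kwargs": {"rows": [{"tx":0,"ty":0,"tz":-0.4,"ax":0,"ay":0,"az":0},{"tx":0,"ty":0,"tz":0,"ax":0,"ay":0,"az":0}]}}

```text
clock: 9.72
eef_pos: [0.5829, 0.1361, 0.0941]
ee_rot: [[1.0, -0.01, 0.0], [-0.01, -1.0, 0.0], [0.0, -0.0, -1.0]]
contact_force: [-2.0, -0.6, 3.2]
grip_width: 0.0158
```

Contact at TCP z = 0.094, the expected shoulder height, with about 4 to 5 N of push. I take a quick look at pointer against mark, then turn.

```bash
python3 - <<'E'
from h import *
from rig import bot
s,c=wcam(bot,'w5')
cv2.imwrite('pics/w5c.png',c['image'][100:330,180:470])
S=bot.camera('side');cv2.imwrite('pics/s5.png',cv2.resize(S['image'][220:340,230:370],None,fx=4,fy=4,interpolation=2))
E
```

```text
(no output)
```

View pics/w5c.png

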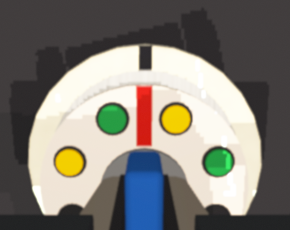

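View pics/s5.png

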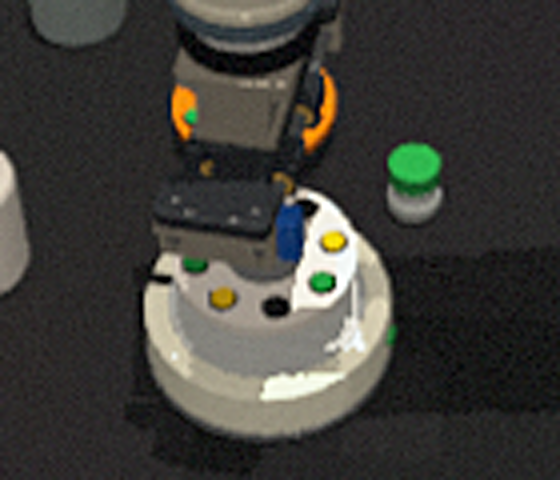

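Request:
{"fn": "send_rows", "kwargs": {"rows": [{"tx":0,"ty":0,"tz":0,"ax":0,"ay":0,"az":2.5},{"tx":0,"ty":0,"tz":0,"ax":0,"ay":0,"az":2.5},{"tx":0,"ty":0,"tz":0,"ax":0,"ay":0,"az":2.5}]}}

```text
clock: 10.2
eef_pos: [0.5829, 0.1354, 0.094]
ee_rot: [[0.992, 0.123, 0.0], [0.123, -0.992, -0.001], [0.0, 0.001, -1.0]]
contact_force: [-1.1, -4.1, 4.5]
grip_width: 0.0156
```

In w5c the red pointer and the black mark share column 145, and in the side view the carousel is level. I continue turning.

Request:
{"fn": "send_rows", "kwargs": {"rows": [{"tx":0,"ty":0,"tz":0,"ax":0,"ay":0,"az":2.5},{"tx":0,"ty":0,"tz":0,"ax":0,"ay":0,"az":2.5},{"tx":0,"ty":0,"tz":0,"ax":0,"ay":0,"az":0}]}}

```text
clock: 10.58
eef_pos: [0.583, 0.1357, 0.0939]
ee_rot: [[0.978, 0.207, 0.0], [0.207, -0.978, -0.001], [0.0, 0.001, -1.0]]
contact_force: [-0.0, -3.1, 4.3]
grip_width: 0.0157
```

Request:
{"fn": "send_rows", "kwargs": {"rows": [{"tx":0,"ty":0,"tz":0,"ax":0,"ay":0,"az":2.5},{"tx":0,"ty":0,"tz":0,"ax":0,"ay":0,"az":2.5},{"tx":0,"ty":0,"tz":0,"ax":0,"ay":0,"az":0}]}}

```text
clock: 10.95
eef_pos: [0.5829, 0.136, 0.0937]
ee_rot: [[0.957, 0.29, 0.0], [0.29, -0.957, 0.0], [0.0, 0.0, -1.0]]
contact_force: [-0.1, -1.7, 1.4]
grip_width: 0.0157
```

Request:
{"fn": "send_rows", "kwargs": {"rows": [{"tx":0,"ty":0,"tz":-0.2,"ax":0,"ay":0,"az":2.5},{"tx":0,"ty":0,"tz":0,"ax":0,"ay":0,"az":2.5},{"tx":0,"ty":0,"tz":0,"ax":0,"ay":0,"az":0}]}}

```text
clock: 11.32
eef_pos: [0.5824, 0.1362, 0.0932]
ee_rot: [[0.928, 0.372, -0.001], [0.372, -0.928, 0.0], [-0.001, -0.0, -1.0]]
contact_force: [0.2, 0.1, -2.3]
grip_width: 0.016
```

Request:
{"fn": "send_rows", "kwargs": {"rows": [{"tx":0,"ty":0,"tz":0,"ax":0,"ay":0,"az":2.5},{"tx":0,"ty":0,"tz":0,"ax":0,"ay":0,"az":0}]}}

```text
clock: 11.58
eef_pos: [0.5825, 0.1362, 0.0933]
ee_rot: [[0.911, 0.412, -0.0], [0.412, -0.911, 0.0], [-0.0, -0.0, -1.0]]
contact_force: [-0.9, 0.3, -1.4]
grip_width: 0.0158
```

The force dropped to just the weight at yaw ≈ 0.38 to 0.42 rad. I test whether it goes down.

Request:
{"fn": "send_rows", "kwargs": {"rows": [{"tx":0,"ty":0,"tz":-0.5,"ax":0,"ay":0,"az":0},{"tx":0,"ty":0,"tz":0,"ax":0,"ay":0,"az":0}]}}

```text
clock: 11.82
eef_pos: [0.5827, 0.1361, 0.093]
ee_rot: [[0.911, 0.413, -0.0], [0.413, -0.911, 0.0], [-0.0, -0.0, -1.0]]
contact_force: [-0.0, 0.2, -1.5]
grip_width: 0.0156
```

Request:
{"fn": "send_rows", "kwargs": {"rows": [{"tx":0,"ty":0,"tz":-0.5,"ax":0,"ay":0,"az":0},{"tx":0,"ty":0,"tz":0,"ax":0,"ay":0,"az":0}]}}

```text
clock: 12.08
eef_pos: [0.5827, 0.136, 0.0925]
ee_rot: [[0.91, 0.414, -0.0], [0.414, -0.91, 0.0], [-0.0, -0.0, -1.0]]
contact_force: [-0.6, -0.0, -2.1]
grip_width: 0.0161
```

Request:
{"fn": "send_rows", "kwargs": {"rows": [{"tx":0,"ty":0,"tz":-1,"ax":0,"ay":0,"az":0},{"tx":0,"ty":0,"tz":0,"ax":0,"ay":0,"az":0}]}}

```text
clock: 12.32
eef_pos: [0.5827, 0.136, 0.0915]
ee_rot: [[0.91, 0.414, -0.0], [0.414, -0.91, -0.0], [-0.0, -0.0, -1.0]]
contact_force: [0.3, -0.1, -1.4]
grip_width: 0.0156
```

Request:
{"fn": "send_rows", "kwargs": {"rows": [{"tx":0,"ty":0,"tz":-1,"ax":0,"ay":0,"az":0},{"tx":0,"ty":0,"tz":0,"ax":0,"ay":0,"az":0}]}}

```text
clock: 12.58
eef_pos: [0.5827, 0.1361, 0.0905]
ee_rot: [[0.91, 0.414, -0.0], [0.414, -0.91, 0.0], [-0.0, -0.0, -1.0]]
contact_force: [-0.3, -1.2, -0.8]
grip_width: 0.0157
```

Request:
{"fn": "send_rows", "kwargs": {"rows": [{"tx":0,"ty":0,"tz":-1,"ax":0,"ay":0,"az":0},{"tx":0,"ty":0,"tz":-1,"ax":0,"ay":0,"az":0},{"tx":0,"ty":0,"tz":0,"ax":0,"ay":0,"az":0}]}}

```text
clock: 12.95
eef_pos: [0.5826, 0.136, 0.0885]
ee_rot: [[0.91, 0.414, -0.0], [0.414, -0.91, -0.0], [-0.0, -0.0, -1.0]]
contact_force: [0.9, -0.4, -2.4]
grip_width: 0.0157
```

Request:
{"fn": "send_rows", "kwargs": {"rows": [{"tx":0,"ty":0,"tz":-1,"ax":0,"ay":0,"az":0},{"tx":0,"ty":0,"tz":-1,"ax":0,"ay":0,"az":0},{"tx":0,"ty":0,"tz":0,"ax":0,"ay":0,"az":0}]}}

```text
clock: 13.32
eef_pos: [0.5827, 0.1361, 0.0865]
ee_rot: [[0.91, 0.414, -0.0], [0.414, -0.91, -0.0], [-0.0, -0.0, -1.0]]
contact_force: [-0.1, 0.3, -1.5]
grip_width: 0.0158
```

Request:
{"fn": "send_rows", "kwargs": {"rows": [{"tx":0,"ty":0,"tz":-1,"ax":0,"ay":0,"az":0},{"tx":0,"ty":0,"tz":0,"ax":0,"ay":0,"az":0}]}}

```text
clock: 13.58
eef_pos: [0.5827, 0.1361, 0.0855]
ee_rot: [[0.91, 0.414, -0.0], [0.414, -0.91, -0.0], [-0.0, -0.0, -1.0]]
contact_force: [-0.5, 0.6, -2.1]
grip_width: 0.0157
```

Request:
{"fn": "send_rows", "kwargs": {"rows": [{"tx":0,"ty":0,"tz":-0.7,"ax":0,"ay":0,"az":0},{"tx":0,"ty":0,"tz":0,"ax":0,"ay":0,"az":0}]}}

```text
clock: 13.82
eef_pos: [0.5827, 0.1361, 0.0848]
ee_rot: [[0.91, 0.414, -0.0], [0.414, -0.91, -0.0], [-0.0, -0.0, -1.0]]
contact_force: [-0.1, 0.1, -1.5]
grip_width: 0.016
```

Request:
{"fn": "send_rows", "kwargs": {"rows": [{"tx":0,"ty":0,"tz":-0.5,"ax":0,"ay":0,"az":0},{"tx":0,"ty":0,"tz":0,"ax":0,"ay":0,"az":0}]}}

```text
clock: 14.08
eef_pos: [0.5828, 0.1361, 0.0844]
ee_rot: [[0.91, 0.414, 0.0], [0.414, -0.91, 0.0], [0.0, 0.0, -1.0]]
contact_force: [1.4, -0.2, -1.2]
grip_width: 0.0159
```

Request:
{"fn": "send_rows", "kwargs": {"rows": [{"tx":0,"ty":0,"tz":-0.4,"ax":0,"ay":0,"az":0},{"tx":0,"ty":0,"tz":0,"ax":0,"ay":0,"az":0}]}}

```text
clock: 14.32
eef_pos: [0.5828, 0.136, 0.0843]
ee_rot: [[0.91, 0.414, 0.0], [0.414, -0.91, 0.0], [0.0, 0.0, -1.0]]
contact_force: [-1.1, -0.8, 4.8]
grip_width: 0.016
```

Firm seat at TCP z = 0.0843, 10 mm below the shoulder contact. I release and retreat.

Request:
{"fn": "send_rows", "kwargs": {"rows": [{"tx":0,"ty":0,"tz":0.3,"ax":0,"ay":0,"az":0},{"tx":0,"ty":0,"tz":0,"ax":0,"ay":0,"az":0},{"tx":0,"ty":0,"tz":0,"ax":0,"ay":0,"az":0},{"tx":0,"ty":0,"tz":0,"ax":0,"ay":0,"az":0},{"tx":0,"ty":0,"tz":0,"ax":0,"ay":0,"az":0}], "grip": 60}}

```text
clock: 14.95
eef_pos: [0.5827, 0.1361, 0.0842]
ee_rot: [[0.91, 0.414, -0.0], [0.414, -0.91, 0.0], [-0.0, -0.0, -1.0]]
contact_force: [-0.4, 0.2, 0.1]
grip_width: 0.0552
```

Request:
{"fn": "send_rows", "kwargs": {"rows": [{"tx":0,"ty":0,"tz":5,"ax":0,"ay":0,"az":0},{"tx":0,"ty":0,"tz":20,"ax":0,"ay":0,"az":0},{"tx":0,"ty":0,"tz":40,"ax":0,"ay":0,"az":0},{"tx":0,"ty":0,"tz":40,"ax":0,"ay":0,"az":0},{"tx":0,"ty":0,"tz":20,"ax":0,"ay":0,"az":0}]}}

```text
clock: 15.58
eef_pos: [0.5837, 0.1363, 0.2121]
ee_rot: [[0.91, 0.414, 0.003], [0.414, -0.91, 0.001], [0.003, 0.001, -1.0]]
contact_force: [0.1, 0.1, -0.3]
grip_width: 0.055
```

Request:
{"fn": "send_rows", "kwargs": {"rows": [{"tx":-20,"ty":-40,"tz":0,"ax":0,"ay":0,"az":0},{"tx":-20,"ty":-40,"tz":0,"ax":0,"ay":0,"az":0},{"tx":0,"ty":0,"tz":0,"ax":0,"ay":0,"az":0},{"tx":0,"ty":0,"tz":0,"ax":0,"ay":0,"az":0}]}}

```text
clock: 16.08
eef_pos: [0.5433, 0.0563, 0.2098]
ee_rot: [[0.911, 0.413, 0.001], [0.413, -0.911, 0.0], [0.001, 0.0, -1.0]]
contact_force: [0.1, 1.0, -0.4]
grip_width: 0.0553
```

```bash
python3 - <<'E'
from h import *
from rig import bot
s,c=wcam(bot,'w6');print(s['clock'],s['eef_pos'],s['contact_force'])
S=bot.camera('side');pickle.dump(S,open('s6.pkl','wb'));cv2.imwrite('pics/s6.png',cv2.resize(S['image'][200:350,210:390],None,fx=4,fy=4,interpolation=2))
for nm,k in(('w',c),('s',S)):
    W=wpts(k);d=np.hypot(W[...,0]-.5825,W[...,1]-.1355);q=W[(d<.053)&(d>.028)&(W[...,2]>.06)&(W[...,2]<.1)]
    A=np.c_[q[:,:2]-[.5825,.1355],np.ones(len(q))];x=np.linalg.lstsq(A,q[:,2],rcond=None)[0]
    print(nm,len(q),'disc top plane (tilt x,y, z)',x,np.median(q[:,2]))
E
```

```text
16.075 [0.54325905 0.05629203 0.20978884] [ 0.09246256  0.9708289  -0.44649905]
w 9889 disc top plane (tilt x,y, z) [0.00274933 0.0007412  0.07829322] 0.0780926834465451
s 791 disc top plane (tilt x,y, z) [ 0.0049411  -0.00708221  0.07717727] 0.07718907785484357
```

View pics/w6.png

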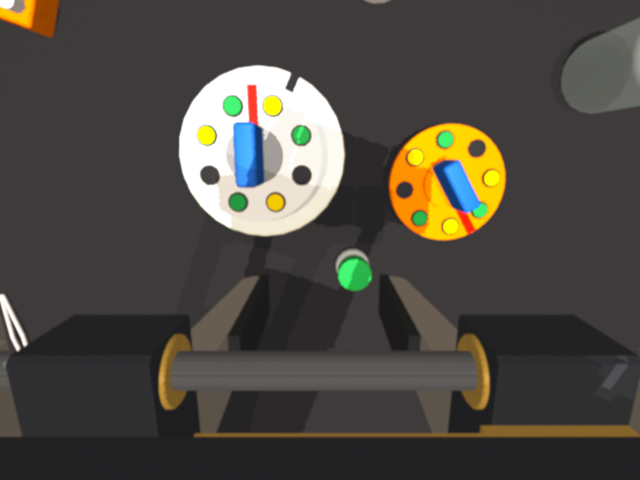

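View pics/s6.png

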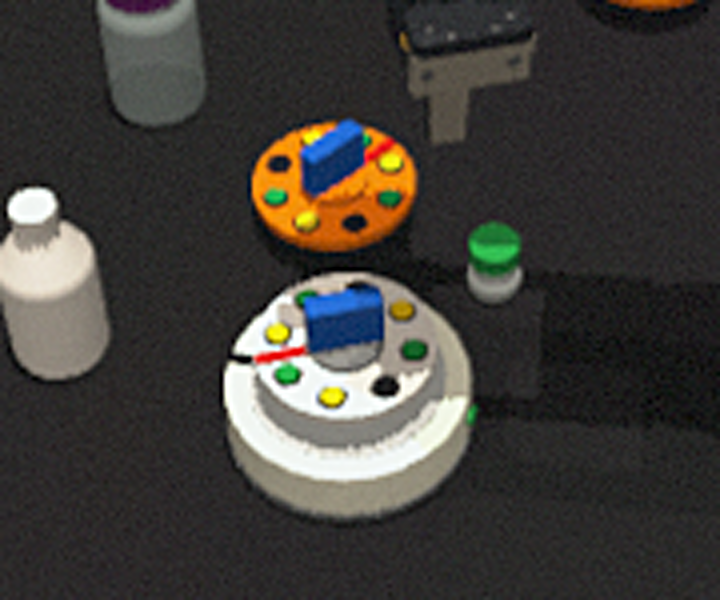

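After release the carousel is at (262,150) in the wrist view, turned ccw from the mark at (292,82). It is level and its disc top is at 0.077 to 0.078 m (0.077 means fully home). The cup and the look-alikes appear undisturbed.

```bash
python3 -c "
from rig import bot
print(bot.close_job())"
```

```text
the job is handed in; nothing more can be done
None
```

The carousel is seated fully home and level on the drive, the gripper has let go and backed away, and I handed the job in at about 16 s.

- **Placing:** I took the white carousel by its grip bar and lowered it onto the shaft with the pointer at the black mark. The tab met the shoulder at TCP z ≈ 0.094 m, the expected height.
- **Turning:** Pressing with about 3–6 N, I turned it counter-clockwise until the upward force vanished, at about 0.4 rad from the mark. It then went down 10 mm with almost no force and touched the drive's top at under 7 N.
- **Last checks:** The disc top measured 0.0772 m from the side camera and 0.0783 m from the wrist camera, where 0.077 m is fully home. Fitted tilt was under 0.01 rad. The specimen cup, the nearby orange look-alike and the bottle looked undisturbed; I did not check the other items again at the end.
- **Disagreements:**
  - My rough reading of the keyway from a picture was about 0.7 rad from the mark, but the tab dropped in at about 0.4 rad. The 10 mm drop and the final height support that it is seated.
  - The top camera was blocked by the arm over the drive, so alignment there relied on the wrist camera.
  - My first three move calls were refused for missing keys and moved nothing.

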